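Find the sound slot with the feeler gauge, then file the slide

ROBOT

A 6-joint arm with a two-finger parallel gripper is mounted at the origin on the work surface. World frame = base frame: x ahead of the robot, y to its left, z up, the work surface at z = 0. Lengths are in m, angles in rad, forces in N, time in s.
With the tool pointing down it reaches from about 0.35 to 0.725 m from the base axis. Payload 4.3 kg.
Tool frame: the origin (TCP) lies midway between the tips of the shut fingers; the grasp point (between the pads) lies 19 mm behind it (robot.grip_depth is the distance from the TCP to the grasp point, in m); z points along the fingers, y is the direction in which the jaws open and shut (so a half turn about z gives the same grasp; the last joint's range is limited). The gripper opens to 85 mm and grips with 20 to 120 N. Pads are 22 mm wide; open, the fingers measure 114 mm over their backs; the gripper's body (76 mm by 85 mm) begins 54 mm behind the grasp point. The pads swing forward as they close: fully open they stand 13 mm farther back than shut.
Start: joints at [1.115, 0.377, 0.081, 1.274, 0, 1.46], TCP at [0.195, 0.541, 0.231] pointing down, gripper open.
Joint ranges: [-2.72, 2.72], [-0.84, 1.66], [-1.02, 1.22], [-1.77, 2.12], [-1.37, 1.28], [-3.14, 3.14]. Speed limits (rad/s): [2.57, 2.57, 3.14, 3.14, 3.14, 3.14].

INTERFACE

Orientations are given as [roll, pitch, yaw] about the fixed x, y, z axes, in that order (R = Rz(yaw) Ry(pitch) Rx(roll)).
In Python, from station import robot, eyes gives the robot as it stands.
- The arm moves only by the tool move_arm, never from a script. Its argument "deltas" is a list of rows, each a list of 6 numbers: the shift along the tool's x, y, z in m, then the turn, a rotation vector about the tool's x, y, z in degrees. In form: [[x, y, z, rx, ry, rz], ...]. A call has 1 to 12 rows; each row shifts and turns the commanded pose from where the row before left it, along the tool's axes as they then stand; what a row does not reach is not made up. A row lasts 1/10 s, in which the tool goes at most 50 mm and 8.59 degrees, less where a joint would pass 70% of its speed; a pose out of reach is approached as far as the arm can. A call with a gripper value outside its range is refused whole. "gripper" is the closure, from 0 (fully open) to 1 (shut), set as the call begins (left out, the last holds). The fingers move at their own pace and stop on an object; the grip force is fixed at half the most. Time passes only in rows, so rows that do not move let the fingers close. It gives the time, the measured TCP pose, the force and the opening at its end, in the units of the state.
- robot.sense(): the state, without advancing time (a new reading comes with each control period).
- eyes.camera(name): name is "side" or "top"; returns a dict with "color" (400x640x3 uint8, red, green, blue), "fx", "fy", "cx", "cy" (pixels), "k1" (the pictures are not rectified: a ray, as slopes to the right and down, at radius r is drawn at 1 + k1 r^2 times it, then the intrinsics apply), "extrinsics" (4x4, takes a point from world to camera coordinates). Camera axes: x right, y down, z forward; pixel columns grow to the right and rows downward; lengths in m; the calibration is good to about 2 mm. A picture is of the moment at which its call begins. There is no depth.
- robot.sign_off(): hands the job in, once; it reports no verdict.
The state is a dict: "time_s": time; "joints": joint angles; "joint_velocities": joint speeds; "joint_efforts": joint torques, N m; "ee_pos": TCP position; "ee_rot": TCP orientation; "force": force on the tool from outside, world axes, zero at the start; "torque": the same for the moment, N m; "grip_width": opening from 0.0 (shut) to 1.0 (fully open).
Only numpy, scipy, OpenCV 4.12 (cv2) and the standard library are available. Lean on these libraries where they do the work, as an engineer would, in place of code of your own. Each camera call takes 0.05 s, during which the arm holds its last target. There are 200 camera calls.

TASK

One slot of the slide rack is already filled, and of the three empty ones only one is sound: in the other two the linings have bent in and anything as thick as a slide jams part way. Before touching the waiting slide, push the gauge's blade, low down near the slot floor, into the empty slots from the front until you find the one that takes nearly the whole blade, then stand the gauge back upright on its cork mat, and lower the slide from its stand into that sound slot, right down on the slot floor and not dropped, not jutting out of the rack's front by more than about a centimetre. Leave the filed slide, the chimney cap, the lamp knob and the lens where they are.

Things in the scene. Friction and masses are not known exactly. Their poses are not given: they have to be found in the camera images.
- rack: Fixed brown wooden rack, 100 mm front to back, 157 mm wide, 44 mm high, with four parallel upright slots 38 mm apart, slot1 (left, +y) to slot4 (right). Its front (-x side) faces the robot, turned by up to 0.3 rad. Origin: centre of its underside; x from front to back along the slots. Which slot is filled and which empty one is sound changes from run to run.
- slot1 (a point): Leftmost slot: 13 mm wide, open in front and on top, 92 mm long to the rack's back wall, floor 6 mm above the counter, walls 38 mm high above the floor. Front and top mouth edges are chamfered 5 mm at 45 degrees (mouth 23 mm wide). Origin: middle of the slot floor's front edge; x along the slot into the rack, y across the slots to the left, z up.
- slot2 (a point): Second slot, same size and axes. In a bad slot (two of the three empty ones) the linings leave only 5 mm between them, from 25 mm behind the front to 91 mm, and from the slot floor to 24 mm above it: the blade meets a blunt rigid step and stops 25 mm in; a slide lowered there rests 24 mm too high.
- slot3 (a point): Third slot, same size and axes. A sound slot has nothing in it.
- slot4 (a point): Fourth slot (rightmost, -y), same size and axes.
- gauge_grip (a point): Feeler gauge, loose, 150 g, upright on the mat: a wooden grip block 30 (x) by 24 (y) by 62 mm high, with a steel blade 8 mm thick (y) and 20 mm high (z) running 75 mm out of its +x face, lower edge level with the grip's underside; the last 5 mm of the blade is 5 mm thick. Origin: centre of the grip, 31 mm above its underside; x points along the blade to its tip, z up.
- gauge_tip (a point): The end of the gauge's blade, half-way up it: 90 mm ahead (+x) of the grip's centre, 10 mm above the underside. Nearly the whole blade in: this point 60 mm or more behind the slot's front.
- mat: Fixed cork mat, 170 mm (x) by 100 mm (y), 4 mm thick. Origin: centre of its underside. The gauge's grip must finally stand on it, upright, either way round; the blade may overhang.
- slide_center (a point): The waiting slide, loose, about 90 g: an oak frame round a glass, 84 mm (x) by 8 mm thick (y) by 84 mm high (z), upright in its stand. Same shape turned by half a turn. Origin: its centre, 42 mm above its lower edge.
- stand: Fixed wooden stand of the waiting slide: base 110 by 70 by 6 mm; the slide stands on the base between two cheeks that reach 26 mm above the counter and leave 11 mm, and two end stops that leave 90 mm. Origin: centre of its underside; x along the slide.
- filed_center (a point): The slide already filed in one of the four slots, same size as the waiting one, lower edge on the slot floor, its top 90 mm above the counter; leave it. Origin: its centre.
- cap_center (a point): Copper chimney cap, loose bystander, round, 88 mm across, 60 mm high. Origin: its centre, 30 mm up.
- knob_center (a point): Ribbed brown lamp knob, loose bystander, round, 48 mm across, 30 mm high. Origin: its centre, 15 mm up.
- lens_center (a point): Condenser lens in a brass ring, loose bystander, 70 mm across, 22 mm high. Origin: its centre, 11 mm up.
Not all that is in view belongs to the job. Leave any blue or purple look-alike of the part that bears gauge_grip alone.

How it is judged:
By the outcome, as a careful person would: the job done as asked, in the order asked, and still so for the second after the job is handed in, with the robot touching nothing.
It also fails if it takes over 72 s, if anything falls off the work surface, if the arm or the gripper's body presses on something with over 40 N, if the wrist force passes 120 N, or if a joint passes its speed limit or range.

## Working session

There is one attempt and no reset: what is moved stays moved. The work goes in short steps, Python scripts to look and compute and a tool call to move; the robot and the scene stay as the last step left them, time stands still between calls to the robot, and variables do not carry over. Pictures are saved under pics/ and viewed, about 8 in all and at most 12, crops included, and the job is handed in when it is done.

Besides the shell and the picture viewer there is one more tool, called after "Call:" by a JSON object that holds its "name" and its "arguments". move_arm: Moves the arm, as the interface text tells. Its arguments: {"type":"object","properties":{"deltas":{"type":"array","items":{"type":"array","items":{"type":"number"}}},"gripper":{"type":"number"}},"required":["deltas"]}

```bash
mkdir -p pics; ls
python3 - <<'E'
from station import robot, eyes
import cv2
for n in("top","side"):
    c=eyes.camera(n); cv2.imwrite(f"pics/{n}0.png",c["color"][...,::-1])
    print(n,c["fx"],c["fy"],c["cx"],c["cy"],c["k1"]);print(c["extrinsics"].round(4).tolist())
s=robot.sense();print(s)
E
```

```text
pics
top 377.35482238974754 377.35482238974754 317.35717546485813 200.18261426628783 -0.03202791408720574
[[-0.0068, -0.9999, -0.0139, -0.0674], [-0.9836, 0.0092, -0.1802, 0.4736], [0.1803, 0.0125, -0.9835, 0.9776], [0.0, 0.0, 0.0, 1.0]]
side 388.2892030355867 388.2892030355867 320.7966480280785 195.7591851425466 -0.08413488568568131
[[0.8059, -0.5921, 0.0042, -0.4326], [-0.4439, -0.6089, -0.6574, 0.2267], [0.3918, 0.5279, -0.7535, 0.811], [0.0, 0.0, 0.0, 1.0]]
{'time_s': 0.1, 'joints': array([ 1.11470562e+00,  3.77981858e-01,  7.97522660e-02,  1.27439622e+00,
       -2.46913891e-05,  1.46052406e+00]), 'joint_velocities': array([-0.00137008, -0.00015546,  0.00311171,  0.00141214, -0.00077121,
        0.00017372]), 'joint_efforts': array([ 1.12111633e-03, -4.64691067e+01,  2.70583391e+01,  1.20280284e-02,
       -1.43126099e-04,  1.93509618e-05]), 'ee_pos': array([0.19463027, 0.54042946, 0.23045616]), 'ee_rot': array([-3.13977157e+00, -1.76791083e-04,  2.79577408e+00]), 'force': array([-0.68164905, -0.14287508,  0.26166317]), 'torque': array([-0.02373303, -0.00674443, -0.0275966 ]), 'grip_width': 1.003394548070014}
```

View pics/top0.png

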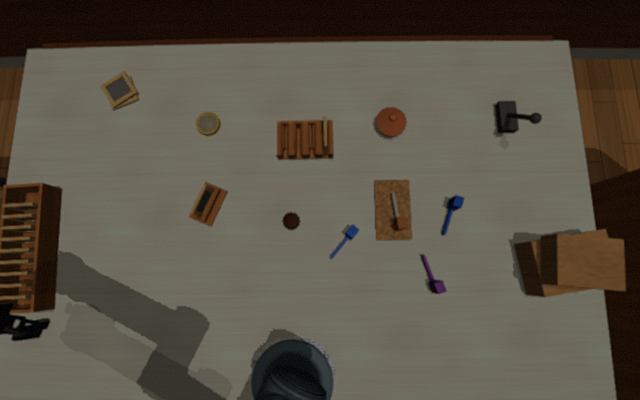

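View pics/side0.png

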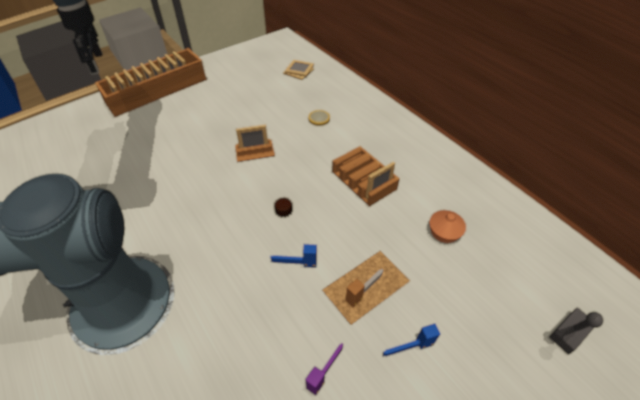

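The top view shows the rack at (305,140) with its rightmost slot (slot 4) filled at (325,133). The slide in its stand is at (208,203), and the wood-and-steel gauge is on the mat at (398,212), blade pointing up (+x).

Things that could be taken for the gauge: the wood and steel one on cork (398,212), blue ones at (345,240) and (452,212), and a purple one at (433,275). By the description it is the one on the cork mat. Next is a close crop to check that.

```bash
cat > h.py <<'E'
import numpy as np, cv2
from station import robot, eyes
def K(c): return np.array([[c["fx"],0,c["cx"]],[0,c["fy"],c["cy"]],[0,0,1.]])
def ray(c,uv):
    uv=np.atleast_2d(np.asarray(uv,float)); d=(uv-[c["cx"],c["cy"]])/[c["fx"],c["fy"]]
    s=d.copy()
    for _ in range(8): s=d/(1+c["k1"]*(s**2).sum(1,keepdims=True))
    E=c["extrinsics"];R=E[:3,:3]
    return -R.T@E[:3,3], np.c_[s,np.ones(len(s))]@R
def plane(c,uv,z):
    o,d=ray(c,uv); return o+d*((z-o[2])/d[:,2:])
def proj(c,P):
    E=c["extrinsics"];p=np.atleast_2d(P)@E[:3,:3].T+E[:3,3];s=p[:,:2]/p[:,2:]
    return s*(1+c["k1"]*(s**2).sum(1,keepdims=True))*[c["fx"],c["fy"]]+[c["cx"],c["cy"]]
def crop(c,x0,y0,w,h,k):
    return cv2.resize(c["color"][y0:y0+h,x0:x0+w,::-1],None,fx=k,fy=k,interpolation=cv2.INTER_CUBIC)
E
python3 - <<'E'
from h import *
t=eyes.camera("top");s=eyes.camera("side")
a=np.hstack([crop(t,268,112,75,55,5),crop(t,370,175,50,70,5)[:275]])  # 375+250
a=np.hstack([crop(t,268,112,75,55,5),crop(t,372,180,45,55,5),crop(t,185,180,40,55,5)])
b=np.hstack([crop(s,325,140,80,65,5),crop(s,322,250,80,65,5)])
cv2.imwrite("pics/c1.png",np.vstack([a,b]) if a.shape[1]==b.shape[1] else np.vstack([a[:,:800],b[:,:800]]))
E
```

```text
(no output)
```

View pics/c1.png

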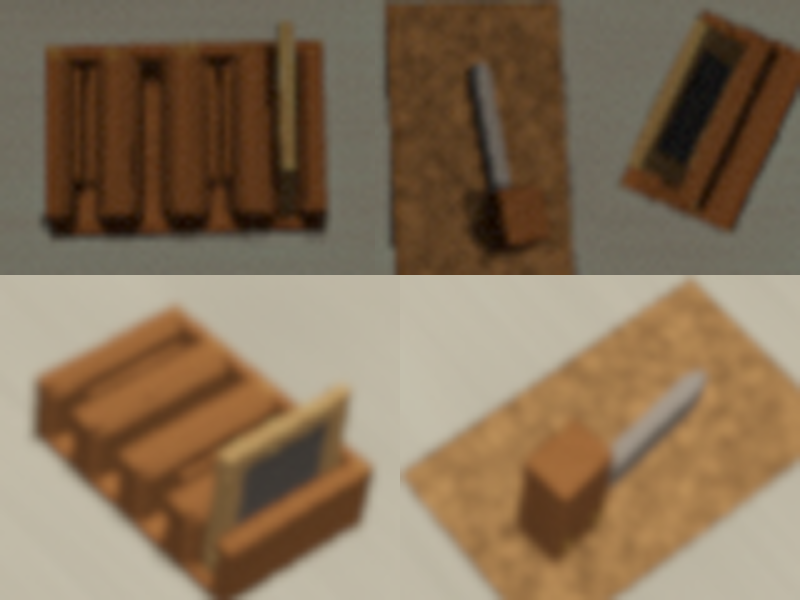

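The crop confirms the gauge: wooden grip and grey blade on the cork, with the grip's top face near full pixel (402,223) and the tip near (393,193). Slots 1 and 3 show narrowed linings and slot 2 looks open. I'll cast points from both views.

```bash
cat > m.py <<'E'
from h import *
t=eyes.camera("top");s=eyes.camera("side")
def f(p,x0,y0,ox=0,oy=0,k=5): return (np.array(p,float)-[ox,oy]+.5)/k-.5+[x0,y0]
def pr(n,P): print(n,(P*1000).round(1).tolist())
print("cams",ray(t,[0,0])[0],ray(s,[0,0])[0])
R=f([(46,47),(322,42)],268,112); pr("rack back top BL BR top",plane(t,R,.044))
S=f([(177,305),(370,467),(37,378),(222,552)],325,140,0,275); pr("rack BL BR FL FR side",plane(s,S,.044))
F=f([(286,22),(288,170)],268,112);pr("filed top",plane(t,F,.09))
F=f([(347,390),(222,455)],325,140,0,275);pr("filed side",plane(s,F,.09))
G=f([(500,187),(547,183),(551,240),(506,246)],372,180,375);pr("grip top",plane(t,G,.066));pr("mean",plane(t,G,.066).mean(0))
G=f([(573,420),(612,452),(568,500),(525,465)],322,250,400,275);pr("grip side",plane(s,G,.066));pr("mean",plane(s,G,.066).mean(0))
pr("tip top",plane(t,f([(480,65)],372,180,375),.024));pr("tip side",plane(s,f([(700,374)],322,250,400,275),.024))
D=f([(703,18),(632,168)],185,180,600);pr("slide top",plane(t,D,.09))
# light strip mask of slide tops in both views
for n,c,(x,y,w,h) in (("t",t,(185,178,45,50)),("t",t,(315,112,20,40)),("s",s,(228,118,50,48)),("s",s,(360,155,45,45))):
    im=cv2.cvtColor(c["color"][y:y+h,x:x+w],cv2.COLOR_RGB2HSV); 
    m=cv2.inRange(im,(12,70,90),(28,255,255)); m2=cv2.morphologyEx(m,cv2.MORPH_OPEN,np.ones((2,2)))
    cs,_=cv2.findContours(m2,cv2.RETR_EXTERNAL,cv2.CHAIN_APPROX_NONE)
    if cs:
        k=max(cs,key=cv2.contourArea); q=cv2.boxPoints(cv2.minAreaRect(k))+[x,y]; print(n,q.round(1).tolist(),cv2.contourArea(k)); 
        if n=="t": pr("  at .09",plane(c,q,.09))
cv2.imwrite("pics/c2.png",np.hstack([crop(s,228,115,55,50,7),crop(t,185,178,45,50,7)]))
E
python3 m.py
```

```text
cams [ 0.28916947 -0.08387456  1.04592384] [ 0.13150218 -0.54628608  0.76200924]
rack back top BL BR top [[700.7, 41.6, 44.0], [701.6, -113.9, 44.0]]
rack BL BR FL FR side [[702.1, 41.5, 44.0], [702.2, -112.2, 44.0], [603.6, 40.7, 44.0], [602.3, -111.2, 44.0]]
filed top [[694.3, -93.3, 90.0], [611.1, -93.5, 90.0]]
filed side [[693.5, -94.6, 90.0], [613.1, -92.0, 90.0]]
grip top [[422.2, -278.4, 66.0], [424.0, -303.1, 66.0], [394.1, -303.7, 66.0], [391.2, -280.2, 66.0]]
mean [407.9, -291.3, 66.0]
grip side [[419.9, -279.1, 66.0], [423.3, -299.4, 66.0], [395.8, -305.2, 66.0], [391.8, -283.3, 66.0]]
mean [407.7, -291.8, 66.0]
tip top [[495.8, -278.7, 24.0]]
tip side [[496.3, -278.5, 24.0]]
slide top [[512.3, 221.3, 90.0], [433.3, 254.6, 90.0]]
t [[205.6, 224.8], [223.7, 189.8], [228.4, 192.3], [210.4, 227.3]] 130.5
  at .09 [[402.9, 215.2, 90.0], [494.1, 171.9, 90.0], [487.5, 159.2, 90.0], [396.5, 202.6, 90.0]]
t [[325.0, 117.0], [328.0, 117.0], [328.0, 146.0], [325.0, 146.0]] 55.0
  at .09 [[691.5, -93.8, 90.0], [691.4, -101.9, 90.0], [609.9, -100.9, 90.0], [610.0, -93.0, 90.0]]
s [[232.7, 129.8], [270.9, 124.3], [275.6, 157.2], [237.4, 162.7]] 1075.5
s [[360.0, 155.0], [400.0, 155.0], [400.0, 199.0], [360.0, 199.0]] 1327.0
```

View pics/c2.png

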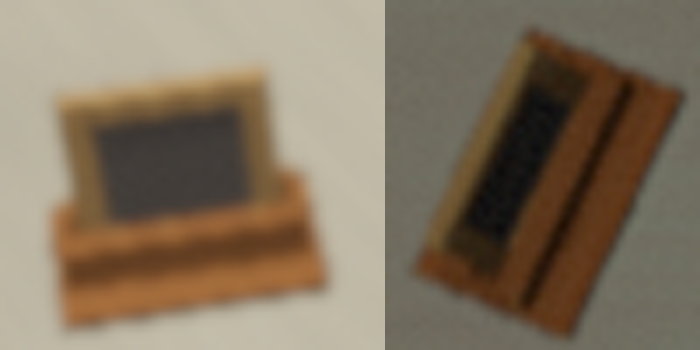

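Both views agree to about 1–2 mm:
- **Rack:** front at x≈602, yaw≈0.005, slot 2 at y≈-17.
- **Grip:** centre (408,-291.5), yaw 0.145.

Next is a move planner.

```bash
cat > p.py <<'E'
# usage: p.py "x,y,z,yawdeg[,nrows]" ...   (mm, deg) from the sensed pose; prints tool-frame rows
import sys; from h import *; from scipy.spatial.transform import Rotation as Ro
s=robot.sense(); p=s["ee_pos"]; r=Ro.from_euler("xyz",s["ee_rot"])
print("t",round(s["time_s"],2),"p",(p*1000).round(1),"rpy",np.degrees(s["ee_rot"]).round(2),"j",s["joints"].round(2),"F",s["force"].round(1),"w",round(s["grip_width"],3))
for a in sys.argv[1:]:
    v=[float(x) for x in a.split(",")]; q=np.array(v[:3])/1000; g=Ro.from_euler("xyz",[180,0,v[3]],degrees=True)
    w=(r.inv()*g).as_rotvec(degrees=True)
    n=int(v[4]) if len(v)>4 else int(max(1,np.ceil(np.linalg.norm(q-p)/.047),np.ceil(np.linalg.norm(w)/8)))
    for i in range(n):
        d=r.inv().apply((q-p)/n); print([round(x,4) for x in d]+[round(x,2) for x in w/n]); r=r*Ro.from_rotvec(w/n,degrees=True)
    print("--"); p=q
E
python3 p.py 400,200,200,172 408,-150,180,188.3 408,-291.5,100,188.3 408,-291.5,23,188.3
```

```text
t 0.3 p [194.8 540.8 231. ] rpy [-1.7997e+02 -1.0000e-02  1.6019e+02] j [1.11 0.38 0.08 1.27 0.   1.46] F [-0.6  0.   0.2] w 1.002
[np.float64(-0.0343), np.float64(-0.0279), np.float64(0.0035), np.float64(-0.0), np.float64(-0.0), np.float64(-1.31)]
[np.float64(-0.0336), np.float64(-0.0287), np.float64(0.0035), np.float64(-0.0), np.float64(-0.0), np.float64(-1.31)]
[np.float64(-0.033), np.float64(-0.0294), np.float64(0.0035), np.float64(-0.0), np.float64(-0.0), np.float64(-1.31)]
[np.float64(-0.0323), np.float64(-0.0302), np.float64(0.0035), np.float64(-0.0), np.float64(-0.0), np.float64(-1.31)]
[np.float64(-0.0316), np.float64(-0.0309), np.float64(0.0035), np.float64(-0.0), np.float64(-0.0), np.float64(-1.31)]
[np.float64(-0.0309), np.float64(-0.0316), np.float64(0.0035), np.float64(-0.0), np.float64(-0.0), np.float64(-1.31)]
[np.float64(-0.0301), np.float64(-0.0323), np.float64(0.0034), np.float64(-0.0), np.float64(-0.0), np.float64(-1.31)]
[np.float64(-0.0294), np.float64(-0.033), np.float64(0.0034), np.float64(-0.0), np.float64(-0.0), np.float64(-1.31)]
[np.float64(-0.0286), np.fl
[... 994 characters left out ...]
.0), np.float64(-2.04)]
--
[np.float64(0.0051), np.float64(-0.035), np.float64(0.02), np.float64(-0.0), np.float64(-0.0), np.float64(0.0)]
[np.float64(0.0051), np.float64(-0.035), np.float64(0.02), np.float64(-0.0), np.float64(-0.0), np.float64(0.0)]
[np.float64(0.0051), np.float64(-0.035), np.float64(0.02), np.float64(-0.0), np.float64(-0.0), np.float64(0.0)]
[np.float64(0.0051), np.float64(-0.035), np.float64(0.02), np.float64(-0.0), np.float64(-0.0), np.float64(0.0)]
--
[np.float64(-0.0), np.float64(-0.0), np.float64(0.0385), np.float64(0.0), np.float64(-0.0), np.float64(-0.0)]
[np.float64(-0.0), np.float64(-0.0), np.float64(0.0385), np.float64(0.0), np.float64(-0.0), np.float64(-0.0)]
--
```

Call:
{"name": "move_arm", "arguments": {"deltas": [[-0.034, -0.028, 0.0035, 0, 0, -1.3], [-0.034, -0.029, 0.0035, 0, 0, -1.3], [-0.033, -0.029, 0.0035, 0, 0, -1.3], [-0.032, -0.03, 0.0035, 0, 0, -1.3], [-0.032, -0.031, 0.0035, 0, 0, -1.3], [-0.031, -0.032, 0.0035, 0, 0, -1.3], [-0.03, -0.032, 0.0035, 0, 0, -1.3], [-0.029, -0.033, 0.0035, 0, 0, -1.3], [-0.029, -0.034, 0.0035, 0, 0, -1.3]], "gripper": 0}}

```text
time_s: 1.2
ee_pos: [0.4006, 0.1982, 0.1999]
ee_rot: [3.141, 0.001, 3.001]
force: [0.9, 0.3, 0.3]
grip_width: 1.001
```

Call:
{"name": "move_arm", "arguments": {"deltas": [[-0.007, -0.043, 0.0025, 0, 0, -2], [-0.0055, -0.043, 0.0025, 0, 0, -2], [-0.004, -0.044, 0.0025, 0, 0, -2], [-0.002, -0.044, 0.0025, 0, 0, -2], [-0.001, -0.044, 0.0025, 0, 0, -2], [0.001, -0.044, 0.0025, 0, 0, -2], [0.002, -0.044, 0.0025, 0, 0, -2], [0.004, -0.044, 0.0025, 0, 0, -2], [0.005, -0.035, 0.02, 0, 0, 0], [0.005, -0.035, 0.02, 0, 0, 0], [0.005, -0.035, 0.02, 0, 0, 0], [0, 0, 0, 0, 0, 0]]}}

```text
time_s: 2.4
ee_pos: [0.4043, -0.2606, 0.1175]
ee_rot: [3.141, -0.002, -3.009]
force: [-0.4, 2.2, -0.2]
grip_width: 0.999
```

```bash
sed -i 's/print(\[round(x,4) for x in d\]+\[round(x,2) for x in w\/n\])/print([round(float(x),4) for x in d]+[round(float(x),1) for x in w\/n]) if i in (0,n-1) else print(".")/' p.py; python3 p.py 408,-291.5,85,188.3 408,-291.5,23,188.3
```

```text
t 2.4 p [ 404.3 -260.6  117.5] rpy [ 1.7997e+02 -1.1000e-01 -1.7238e+02] j [-0.7   0.26 -0.39  0.92 -0.   -0.84] F [-0.4  2.2 -0.2] w 0.999
[0.0004, -0.0311, 0.0325, 0.0, -0.1, -0.7]
--
[-0.0, -0.0, 0.031, -0.0, -0.0, -0.0]
[-0.0, -0.0, 0.031, -0.0, -0.0, -0.0]
--
```

Call:
{"name": "move_arm", "arguments": {"deltas": [[0, -0.031, 0.0325, 0, 0, -0.7], [0, 0, 0, 0, 0, 0]]}}

```text
time_s: 2.6
ee_pos: [0.4087, -0.2893, 0.0846]
ee_rot: [3.14, -0.002, -2.994]
force: [-0.7, 1.4, 0.6]
grip_width: 1.003
```

```bash
python3 p.py 408,-291.5,23,188.3
```

```text
t 2.6 p [ 408.7 -289.3   84.6] rpy [ 1.7989e+02 -1.3000e-01 -1.7153e+02] j [-0.74  0.33 -0.39  0.86 -0.   -0.89] F [-0.7  1.4  0.6] w 1.003
[0.0005, -0.0011, 0.0308, 0.1, -0.1, 0.1]
[0.0005, -0.0011, 0.0308, 0.1, -0.1, 0.1]
--
```

Call:
{"name": "move_arm", "arguments": {"deltas": [[0, -0.001, 0.031, 0, 0, 0], [0, -0.001, 0.031, 0, 0, 0], [0, 0, 0, 0, 0, 0]]}}

```text
time_s: 2.9
ee_pos: [0.4074, -0.287, 0.0227]
ee_rot: [3.136, -0.004, -2.991]
force: [-0.1, 0.6, 0.1]
grip_width: 1.002
```

Call:
{"name": "move_arm", "arguments": {"deltas": [[0, 0, 0, 0, 0, 0], [0, 0, 0, 0, 0, 0], [0, 0, 0, 0, 0, 0], [0, 0, 0, 0, 0, 0], [0, 0, 0, 0, 0, 0], [0, 0, 0, 0, 0, 0], [0, 0, 0, 0, 0, 0], [0, 0, 0, 0, 0, 0]], "gripper": 1}}

```text
time_s: 3.7
ee_pos: [0.4108, -0.291, 0.0266]
ee_rot: [-3.14, 0.002, -2.992]
force: [0.7, 1.2, 5.9]
grip_width: 0.275
```

```bash
python3 p.py 408,-291.5,90,188.3 500,-17,90,180.3  500,-17,30,180.3
```

```text
t 3.7 p [ 410.8 -291.    26.6] rpy [-1.7991e+02  1.0000e-01 -1.7141e+02] j [-0.74  0.4  -0.46  0.71  0.   -0.89] F [0.7 1.2 5.9] w 0.275
[0.0014, -0.0001, -0.0317, -0.0, 0.0, 0.1]
[0.0014, -0.0001, -0.0317, -0.0, 0.0, 0.1]
--
[-0.0187, 0.0369, 0.0, -0.0, -0.0, 1.1]
.
.
.
.
.
[-0.0141, 0.0389, 0.0, -0.0, -0.0, 1.1]
--
[0.0, -0.0, 0.03, -0.0, 0.0, 0.0]
[0.0, -0.0, 0.03, -0.0, 0.0, 0.0]
--
```

Call:
{"name": "move_arm", "arguments": {"deltas": [[0, 0, -0.032, 0, 0, 0], [0, 0, -0.032, 0, 0, 0], [-0.019, 0.037, 0, 0, 0, 1.1], [-0.018, 0.037, 0, 0, 0, 1.1], [-0.017, 0.037, 0, 0, 0, 1.1], [-0.017, 0.038, 0, 0, 0, 1.1], [-0.016, 0.038, 0, 0, 0, 1.1], [-0.015, 0.038, 0, 0, 0, 1.1], [-0.014, 0.039, 0, 0, 0, 1.1], [0, 0, 0, 0, 0, 0], [0, 0, 0, 0, 0, 0]]}}

```text
time_s: 4.8
ee_pos: [0.5009, -0.0158, 0.0892]
ee_rot: [-3.141, -0.001, -3.124]
force: [0.3, 0.5, -0.8]
grip_width: 0.278
```

```bash
python3 - <<'E'
from h import *
for i in range(4):
    s=robot.sense();print((s["ee_pos"]*1000).round(1),np.degrees(s["ee_rot"]).round(2),s["force"].round(1),s["grip_width"].round(3));c=eyes.camera("top" if i<3 else "side")
    if i==2:t=c
a=crop(t,270,110,80,110,5);b=crop(c,290,140,80,110,5)
cv2.imwrite("pics/g1.png",np.hstack([a,b]))
E
python3 p.py 500,-17,90,180.3  500,-17,30,180.3
```

```text
t 4.8 p [500.9 -15.8  89.2] rpy [-1.7998e+02 -4.0000e-02 -1.7898e+02] j [-0.16  0.32 -0.38  0.86 -0.   -0.18] F [ 0.3  0.5 -0.8] w 0.278
[0.0009, -0.0012, -0.0008, -0.0, -0.0, 0.7]
--
[0.0, -0.0, 0.03, 0.0, 0.0, -0.0]
[0.0, -0.0, 0.03, 0.0, 0.0, -0.0]
--Traceback (most recent call last):
  File "<stdin>", line 3, in <module>
AttributeError: 'float' object has no attribute 'round'
```

Run:
```python
from h import *
P=[]
for i in range(6):
    c=eyes.camera("top" if i<5 else "side");s=robot.sense();P.append(np.r_[s["ee_pos"]*1000,np.degrees(s["ee_rot"])%360])
    if i==4:t=c
P=np.array(P);print(P.mean(0).round(1),P.std(0).round(1),s["force"])
print(proj(t,[[.602,-.017,.044],[.59,-.017,.08]]),proj(c,[.602,-.017,.044]))
a=crop(t,280,120,60,70,6);b=crop(c,320,140,70,70,6)
cv2.imwrite("pics/g1.png",np.hstack([a,b]))
```

```text
[500.7 -17.4  89.2 180.  360.  180.8] [0.1 0.4 0.  0.  0.  0.1] [-0.20790108 -1.0076396  -1.95088553]
[[297.44813423 154.40404796]
 [296.5464659  154.68793724]] [[345.02413286 172.93854822]]
```

View pics/g1.png

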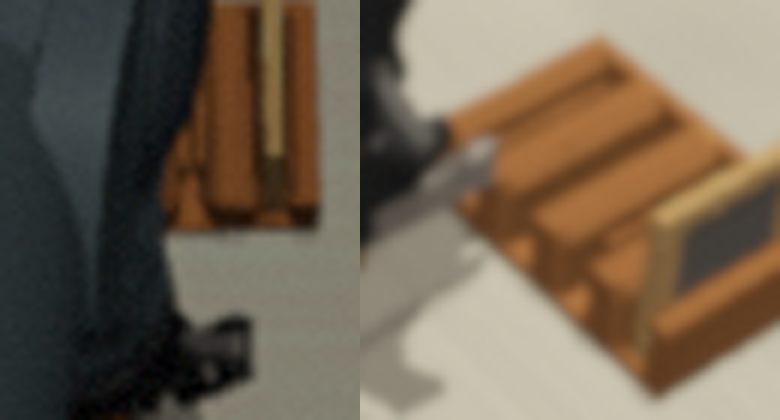

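```bash
python3 - <<'E'
from h import *
c=eyes.camera("side")
u=(np.array([[490,145],[497,150],[484,172]],float)-[360,0]+.5)/6-.5+[320,140]
for z in (.084,.088,.092): print(z,(plane(c,u[:2],z)*1000).round(1).tolist(), (plane(c,u[2:],z-.02)*1000).round(1).tolist())
E
python3 p.py 500,-17,90,180.3,1  500,-17,30.5,180.3
```

```text
0.084 [[588.3, -15.8, 84.0], [588.8, -19.9, 84.0]] [[589.5, -11.5, 64.0]]
0.088 [[585.6, -18.9, 88.0], [586.1, -23.0, 88.0]] [[586.9, -14.6, 68.0]]
0.092 [[582.9, -22.1, 92.0], [583.4, -26.1, 92.0]] [[584.3, -17.7, 72.0]]
t 5.15 p [500.9 -17.5  89.3] rpy [ 180.     -0.   -179.21] j [-0.16  0.32 -0.38  0.86  0.   -0.18] F [-1.   0.9 -2. ] w 0.274
[0.0009, 0.0005, -0.0007, 0.0, -0.0, 0.5]
--
[0.0, -0.0, 0.0297, -0.0, 0.0, -0.0]
[0.0, -0.0, 0.0297, -0.0, 0.0, -0.0]
--
```

Call:
{"name": "move_arm", "arguments": {"deltas": [[0.001, 0.0005, -0.001, 0, 0, 0.5], [0, 0, 0.03, 0, 0, 0], [0, 0, 0.03, 0, 0, 0], [0, 0, 0, 0, 0, 0], [0, 0, 0, 0, 0, 0]]}}

```text
time_s: 5.65
ee_pos: [0.4993, -0.0161, 0.0303]
ee_rot: [3.141, -0.002, -3.135]
force: [0.5, -0.3, -0.9]
grip_width: 0.275
```

```bash
python3 p.py 537,-17,30.5,180.3,6
python3 - <<'E'
from h import *
c=eyes.camera("side");cv2.imwrite("pics/g2.png",crop(c,300,145,90,70,8))
E
```

```text
t 5.65 p [499.3 -16.1  30.3] rpy [ 1.7998e+02 -1.0000e-01 -1.7964e+02] j [-0.16  0.39 -0.46  0.72  0.   -0.17] F [ 0.5 -0.3 -0.9] w 0.275
[-0.0063, -0.0002, -0.0, 0.0, -0.0, 0.0]
.
.
.
.
[-0.0063, -0.0002, -0.0, 0.0, -0.0, 0.0]
--
```

View pics/g2.png

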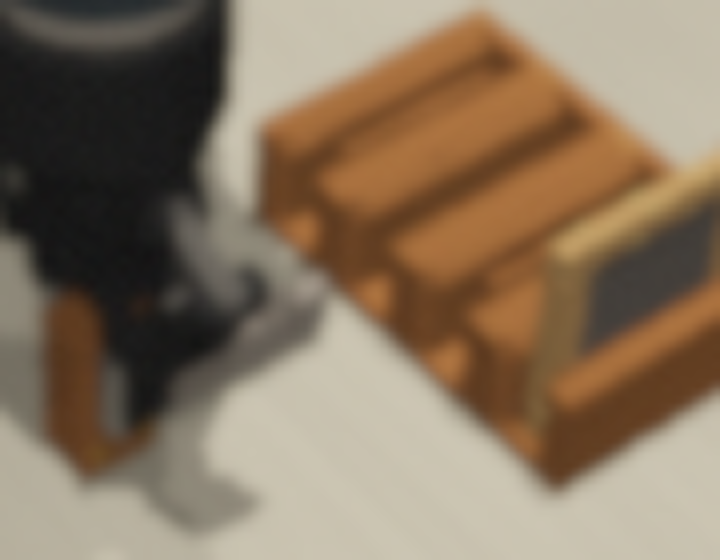

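The blade is low, in line with slot 2's mouth (floor tongue at (375,290) in the crop). I'll push it in.

Call:
{"name": "move_arm", "arguments": {"deltas": [[-0.006, 0, 0, 0, 0, 0], [-0.006, 0, 0, 0, 0, 0], [-0.006, 0, 0, 0, 0, 0], [-0.006, 0, 0, 0, 0, 0], [-0.006, 0, 0, 0, 0, 0], [-0.006, 0, 0, 0, 0, 0], [0, 0, 0, 0, 0, 0]]}}

```text
time_s: 6.4
ee_pos: [0.5374, -0.0159, 0.0304]
ee_rot: [-3.141, 0.001, -3.135]
force: [0.2, 0.6, -1.6]
grip_width: 0.271
```

Call:
{"name": "move_arm", "arguments": {"deltas": [[-0.005, 0, 0, 0, 0, 0], [-0.005, 0, 0, 0, 0, 0], [0, 0, 0, 0, 0, 0]]}}

```text
time_s: 6.7
ee_pos: [0.5471, -0.0158, 0.0304]
ee_rot: [-3.142, 0.001, -3.135]
force: [-0.1, 0.3, -1.2]
grip_width: 0.271
```

```bash
python3 p.py 580,-17,30.5,180.3,6
```

```text
t 6.7 p [547.1 -15.8  30.4] rpy [-1.8000e+02  6.0000e-02 -1.7961e+02] j [-0.14  0.47 -0.33  0.77  0.   -0.15] F [-0.1  0.3 -1.2] w 0.271
[-0.0055, -0.0002, -0.0, -0.0, 0.0, 0.0]
.
.
.
.
[-0.0055, -0.0002, -0.0, -0.0, 0.0, 0.0]
--
```

Call:
{"name": "move_arm", "arguments": {"deltas": [[-0.006, -0.0002, 0, 0, 0, 0], [-0.006, -0.0002, 0, 0, 0, 0], [-0.006, -0.0002, 0, 0, 0, 0], [0, 0, 0, 0, 0, 0]]}}

```text
time_s: 7.1
ee_pos: [0.5656, -0.0163, 0.0305]
ee_rot: [-3.141, 0.002, -3.135]
force: [-0.4, 0.2, -1.1]
grip_width: 0.275
```

Call:
{"name": "move_arm", "arguments": {"deltas": [[-0.006, 0, 0, 0, 0, 0], [-0.005, 0, 0, 0, 0, 0], [-0.005, 0, 0, 0, 0, 0], [0, 0, 0, 0, 0, 0], [0, 0, 0, 0, 0, 0]]}}

```text
time_s: 7.6
ee_pos: [0.5802, -0.0161, 0.0302]
ee_rot: [3.142, -0.0, -3.135]
force: [0.6, 0.2, -3.0]
grip_width: 0.276
```

```bash
python3 p.py
python3 - <<'E'
from h import *
c=eyes.camera("side");cv2.imwrite("pics/g3.png",crop(c,310,130,80,70,8))
E
```

```text
t 7.6 p [580.2 -16.1  30.2] rpy [ 1.7999e+02 -1.0000e-02 -1.7961e+02] j [-0.14  0.52 -0.24  0.81  0.   -0.14] F [ 0.6  0.2 -3. ] w 0.276
```

View pics/g3.png

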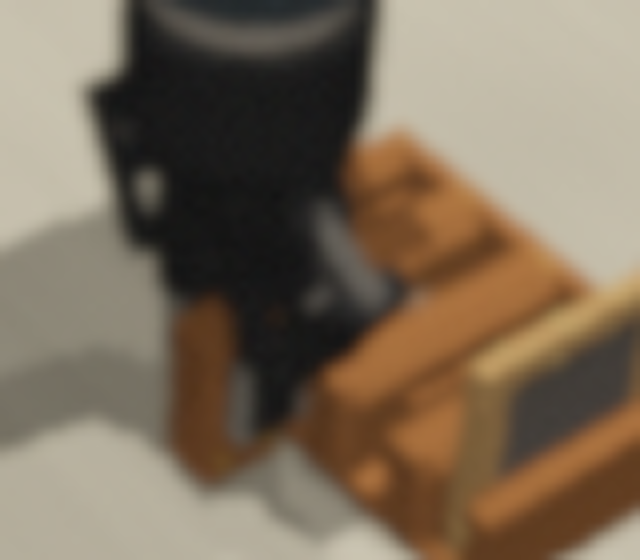

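The blade is fully in slot 2 with no axial force, so slot 2 is sound. I'll push 3 mm more for margin, then back out.

Call:
{"name": "move_arm", "arguments": {"deltas": [[-0.003, 0, 0, 0, 0, 0], [0, 0, 0, 0, 0, 0], [0.02, 0, 0, 0, 0, 0], [0.025, 0, 0, 0, 0, 0], [0.025, 0, 0, 0, 0, 0], [0.025, 0, 0, 0, 0, 0], [0, 0, 0, 0, 0, 0]]}}

```text
time_s: 8.35
ee_pos: [0.4831, -0.0161, 0.0295]
ee_rot: [3.141, -0.006, -3.135]
force: [-1.1, -0.3, -2.2]
grip_width: 0.277
```

```bash
python3 p.py 475,-60,70,180.5 410.5,-291,70,188.5 410.5,-291,28,188.5
```

```text
t 8.35 p [483.1 -16.1  29.5] rpy [ 179.95   -0.33 -179.63] j [-0.16  0.37 -0.5   0.71 -0.   -0.17] F [-1.1 -0.3 -2.2] w 0.277
[0.0043, -0.0219, -0.0202, 0.0, -0.2, -0.1]
[0.0043, -0.0219, -0.0202, 0.0, -0.2, -0.1]
--
[0.0111, -0.0384, -0.0, 0.0, 0.0, -1.3]
.
.
.
.
[0.0155, -0.0369, -0.0, 0.0, 0.0, -1.3]
--
[0.0, -0.0, 0.042, 0.0, 0.0, 0.0]
--
```

Call:
{"name": "move_arm", "arguments": {"deltas": [[0.004, -0.022, -0.02, 0, 0, 0], [0.004, -0.022, -0.02, 0, 0, 0], [0.011, -0.038, 0, 0, 0, -1.3], [0.012, -0.038, 0, 0, 0, -1.3], [0.013, -0.038, 0, 0, 0, -1.3], [0.014, -0.038, 0, 0, 0, -1.3], [0.015, -0.037, 0, 0, 0, -1.3], [0.015, -0.037, 0, 0, 0, -1.3], [0, 0, 0, 0, 0, 0], [0, 0, 0, 0, 0, 0], [0, 0, 0, 0, 0, 0]]}}

```text
time_s: 9.45
ee_pos: [0.4151, -0.2908, 0.0702]
ee_rot: [3.141, -0.0, -2.998]
force: [0.2, -0.1, -1.3]
grip_width: 0.276
```

```bash
python3 p.py 410.5,-291,30,188.5 410.5,-291,25,188.5,3
```

```text
t 9.45 p [ 415.1 -290.8   70.2] rpy [ 179.95   -0.   -171.78] j [-0.74  0.35 -0.39  0.82  0.   -0.88] F [ 0.2 -0.1 -1.3] w 0.276
[0.0046, 0.0004, 0.0402, 0.0, -0.0, -0.3]
--
[-0.0, -0.0, 0.0017, 0.0, -0.0, -0.0]
.
[-0.0, -0.0, 0.0017, 0.0, -0.0, -0.0]
--
```

Call:
{"name": "move_arm", "arguments": {"deltas": [[0.0045, 0, 0.02, 0, 0, -0.3], [0, 0, 0.02, 0, 0, 0], [0, 0, 0.002, 0, 0, 0], [0, 0, 0.002, 0, 0, 0], [0, 0, 0.001, 0, 0, 0], [0, 0, 0, 0, 0, 0], [0, 0, 0, 0, 0, 0]]}}

```text
time_s: 10.15
ee_pos: [0.4109, -0.2914, 0.0266]
ee_rot: [3.141, 0.001, -2.992]
force: [-1.5, 2.7, 7.1]
grip_width: 0.269
```

```bash
python3 p.py
```

```text
t 10.15 p [ 410.9 -291.4   26.6] rpy [ 1.7998e+02  5.0000e-02 -1.7143e+02] j [-0.74  0.4  -0.46  0.71  0.   -0.89] F [-1.5  2.7  7.1] w 0.269
```

Contact on the mat at 26.6 mm, the same height as the pick. Release and rise.

Call:
{"name": "move_arm", "arguments": {"deltas": [[0, 0, 0, 0, 0, 0], [0, 0, 0, 0, 0, 0], [0, 0, 0, 0, 0, 0], [0, 0, 0, 0, 0, 0], [0, 0, 0, 0, 0, 0], [0, 0, 0, 0, 0, 0], [0, 0, 0, 0, 0, 0], [0, 0, 0, 0, 0, 0]], "gripper": 0}}

```text
time_s: 10.95
ee_pos: [0.4104, -0.2922, 0.0252]
ee_rot: [3.141, -0.0, -2.994]
force: [0.7, 0.1, -0.5]
grip_width: 0.999
```

Call:
{"name": "move_arm", "arguments": {"deltas": [[0, 0, -0.015, 0, 0, 0], [0, 0, -0.035, 0, 0, 0], [0, 0, -0.045, 0, 0, 0], [0, 0, -0.045, 0, 0, 0], [0, 0, -0.03, 0, 0, 0], [0, 0, 0, 0, 0, 0]]}}

```text
time_s: 11.55
ee_pos: [0.413, -0.2945, 0.2003]
ee_rot: [-3.134, 0.006, -2.993]
force: [1.1, -0.5, -0.5]
grip_width: 1.001
```

```bash
python3 p.py
python3 - <<'E'
from h import *
c=eyes.camera("side");t=eyes.camera("top")
def f(p,x0,y0,k,oy=0): return (np.array(p,float)+.5)/k-.5+[x0,y0]
# slide top edges in side crop c2 (origin 228,115 k7): upper edge & lower edge of the top face; z .09
u=f([(60,97),(265,72),(65,108),(268,83)],228,115,7);print((plane(c,u,.09)*1000).round(1).tolist())
# in top crop c2 (185,178,k7, offset 385): light strip corners
v=f(np.array([(522,40),(537,46),(445,250),(428,244)])-[385,0],185,178,7);print((plane(t,v,.09)*1000).round(1).tolist())
v=f(np.array([(530,28),(686,95),(574,336),(415,272)])-[385,0],185,178,7);print("stand z6",(plane(t,v,.006)*1000).round(1).tolist())
cv2.imwrite("pics/g4.png",crop(c,315,240,100,90,6))
E
```

```text
t 11.55 p [ 413.  -294.5  200.3] rpy [-179.58    0.35 -171.51] j [-0.74  0.24 -0.19  1.13  0.   -0.89] F [ 1.1 -0.5 -0.5] w 1.001
[[438.7, 256.5, 90.0], [511.1, 222.2, 90.0], [437.1, 249.3, 90.0], [508.5, 215.6, 90.0]]
[[512.1, 224.1, 90.0], [509.7, 218.3, 90.0], [433.0, 249.0, 90.0], [435.3, 255.5, 90.0]]
stand z6 [[536.6, 248.1, 6.0], [508.2, 183.2, 6.0], [410.6, 224.5, 6.0], [436.8, 290.0, 6.0]]
```

View pics/g4.png

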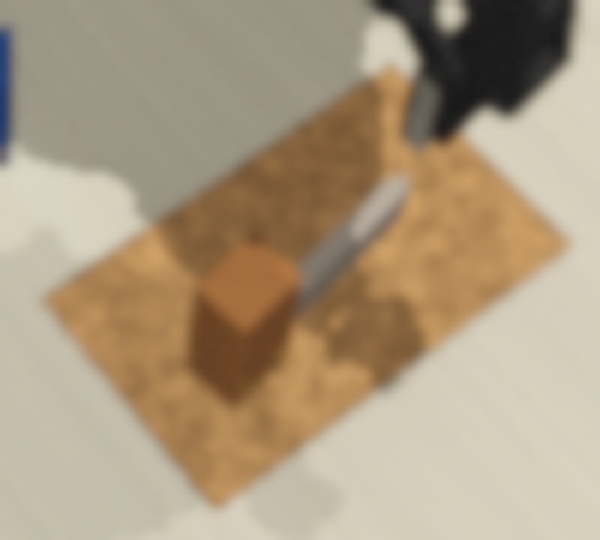

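The gauge stands upright on the mat, grip at (245,320) in the crop. The slide estimates from top, side and stand agree on centre (473,236.4), yaw ≈ -22.9°.

```bash
python3 p.py 473,236.4,130,157.1,12 473,236.4,56,157.1
```

```text
t 11.65 p [ 410.9 -292.6  195.8] rpy [-1.7992e+02  7.0000e-02 -1.7152e+02] j [-0.74  0.25 -0.19  1.13  0.   -0.89] F [-0.4  0.5 -0.9] w 1.005
[-0.0116, 0.0428, 0.0054, -0.0, 0.0, 2.6]
.
.
.
.
.
.
.
.
.
.
[0.0104, 0.0431, 0.0055, -0.0, 0.0, 2.6]
--
[0.0, -0.0, 0.037, -0.0, 0.0, 0.0]
[0.0, -0.0, 0.037, -0.0, 0.0, 0.0]
--
```

Call:
{"name": "move_arm", "arguments": {"deltas": [[-0.012, 0.043, 0.003, 0, 0, 2.6], [-0.01, 0.043, 0.003, 0, 0, 2.6], [-0.008, 0.043, 0.003, 0, 0, 2.6], [-0.006, 0.044, 0.003, 0, 0, 2.6], [-0.004, 0.044, 0.003, 0, 0, 2.6], [-0.002, 0.044, 0.003, 0, 0, 2.6], [0, 0.044, 0.006, 0, 0, 2.6], [0.002, 0.044, 0.008, 0, 0, 2.6], [0.004, 0.044, 0.008, 0, 0, 2.6], [0.006, 0.044, 0.008, 0, 0, 2.6], [0.008, 0.043, 0.008, 0, 0, 2.6], [0.01, 0.043, 0.008, 0, 0, 2.6]]}}

```text
time_s: 12.85
ee_pos: [0.4744, 0.2347, 0.1288]
ee_rot: [-3.139, -0.003, 2.743]
force: [0.4, -0.9, -0.2]
grip_width: 1.0
```

Call:
{"name": "move_arm", "arguments": {"deltas": [[0, 0, 0, 0, 0, 0], [0, 0, 0, 0, 0, 0], [0, 0, 0, 0, 0, 0]]}}

```text
time_s: 13.15
ee_pos: [0.475, 0.2323, 0.1302]
ee_rot: [-3.14, -0.002, 2.745]
force: [1.2, -0.4, -0.1]
grip_width: 1.003
```

```bash
python3 p.py 473,236.4,56,157.1
```

```text
t 13.15 p [475.  232.3 130.2] rpy [-1.7988e+02 -1.0000e-01  1.5726e+02] j [ 0.34  0.34 -0.24  0.99 -0.    0.73] F [ 1.2 -0.4 -0.1] w 1.003
[0.0017, 0.0016, 0.0371, -0.1, -0.0, 0.1]
[0.0017, 0.0016, 0.0371, -0.1, -0.0, 0.1]
--
```

Call:
{"name": "move_arm", "arguments": {"deltas": [[0.0015, 0.0015, 0.037, 0, 0, 0], [0.0015, 0.0015, 0.037, 0, 0, 0], [0, 0, 0, 0, 0, 0], [0, 0, 0, 0, 0, 0]]}}

```text
time_s: 13.55
ee_pos: [0.4736, 0.2359, 0.0574]
ee_rot: [-3.14, -0.002, 2.744]
force: [-0.0, 0.5, 0.2]
grip_width: 0.998
```

```bash
python3 p.py 473,236.4,56,157.1
```

```text
t 13.55 p [473.6 235.9  57.4] rpy [-1.7991e+02 -9.0000e-02  1.5720e+02] j [ 0.34  0.41 -0.35  0.82 -0.    0.74] F [-0.   0.5  0.2] w 0.998
[0.0008, 0.0002, 0.0014, -0.1, -0.1, 0.1]
--
```

Call:
{"name": "move_arm", "arguments": {"deltas": [[0.0005, 0, 0.001, 0, 0, 0], [0, 0, 0, 0, 0, 0], [0, 0, 0, 0, 0, 0], [0, 0, 0, 0, 0, 0], [0, 0, 0, 0, 0, 0], [0, 0, 0, 0, 0, 0], [0, 0, 0, 0, 0, 0], [0, 0, 0, 0, 0, 0], [0, 0, 0, 0, 0, 0]], "gripper": 1}}

```text
time_s: 14.45
ee_pos: [0.4743, 0.2377, 0.0567]
ee_rot: [3.141, 0.001, 2.745]
force: [-1.1, -0.2, 5.8]
grip_width: 0.079
```

```bash
python3 p.py 473,236.4,140,157.1 560,110,140,168 647,-17,140,180.3
```

```text
t 14.45 p [474.3 237.7  56.7] rpy [1.7996e+02 3.0000e-02 1.5729e+02] j [ 0.34  0.41 -0.35  0.81  0.    0.74] F [-1.1 -0.2  5.8] w 0.079
[0.0003, -0.0008, -0.0416, 0.0, 0.0, 0.1]
[0.0004, -0.0008, -0.0416, 0.0, 0.0, 0.1]
--
[-0.0323, -0.0206, -0.0, 0.0, 0.0, -2.7]
.
.
[-0.0291, -0.025, -0.0, 0.0, 0.0, -2.7]
--
[-0.0279, -0.0265, -0.0, 0.0, 0.0, -3.1]
.
.
[-0.0233, -0.0307, -0.0, 0.0, 0.0, -3.1]
--
```

Call:
{"name": "move_arm", "arguments": {"deltas": [[0, 0, -0.03, 0, 0, 0], [0, 0, -0.04, 0, 0, 0], [0, 0, -0.015, 0, 0, 0], [-0.032, -0.021, 0, 0, 0, -2.7], [-0.031, -0.022, 0, 0, 0, -2.7], [-0.03, -0.024, 0, 0, 0, -2.7], [-0.029, -0.025, 0, 0, 0, -2.7], [-0.028, -0.027, 0, 0, 0, -3], [-0.026, -0.028, 0, 0, 0, -3], [-0.025, -0.029, 0, 0, 0, -3], [-0.023, -0.031, 0, 0, 0, -3], [0, 0, 0, 0, 0, 0]]}}

```text
time_s: 15.65
ee_pos: [0.6487, -0.0208, 0.14]
ee_rot: [-3.14, 0.001, 3.139]
force: [-0.0, 0.3, -1.8]
grip_width: 0.086
```

Call:
{"name": "move_arm", "arguments": {"deltas": [[0, 0, 0, 0, 0, 0], [0, 0, 0, 0, 0, 0], [0, 0, 0, 0, 0, 0]]}}

```text
time_s: 15.95
ee_pos: [0.6458, -0.015, 0.1411]
ee_rot: [3.141, -0.001, -3.139]
force: [0.6, -0.6, -1.8]
grip_width: 0.082
```

```bash
python3 p.py 648,-16.8,105,180.3
```

```text
t 15.95 p [645.8 -15.  141.1] rpy [ 1.7997e+02 -6.0000e-02 -1.7983e+02] j [-0.12  0.56  0.13  1.15  0.   -0.12] F [ 0.6 -0.6 -1.8] w 0.082
[-0.0022, -0.0018, 0.0361, 0.0, -0.1, -0.1]
--
```

Call:
{"name": "move_arm", "arguments": {"deltas": [[-0.002, -0.002, 0.018, 0, 0, 0], [0, 0, 0.018, 0, 0, 0], [0, 0, 0, 0, 0, 0], [0, 0, 0, 0, 0, 0]]}}

```text
time_s: 16.35
ee_pos: [0.6479, -0.0174, 0.1054]
ee_rot: [3.141, -0.001, -3.139]
force: [0.5, 0.6, -0.7]
grip_width: 0.082
```

```bash
python3 p.py 648,-16.8,105,180.3
python3 - <<'E'
from h import *
c=eyes.camera("side")
cv2.imwrite("pics/s1.png",crop(c,315,125,90,80,7))
for z in(.054,): print(((proj(c,[[.606,-.0208,z],[.606,-.0128,z],[.69,-.0208,z]])-[315,125]+.5)*7).round())
E
```

```text
t 16.35 p [647.9 -17.4 105.4] rpy [ 1.7998e+02 -7.0000e-02 -1.7985e+02] j [-0.12  0.58  0.08  1.07  0.   -0.13] F [ 0.5  0.6 -0.7] w 0.082
[-0.0001, 0.0006, 0.0004, 0.0, -0.1, -0.2]
--
[[230. 321.]
 [216. 309.]
 [402. 229.]]
```

View pics/s1.png

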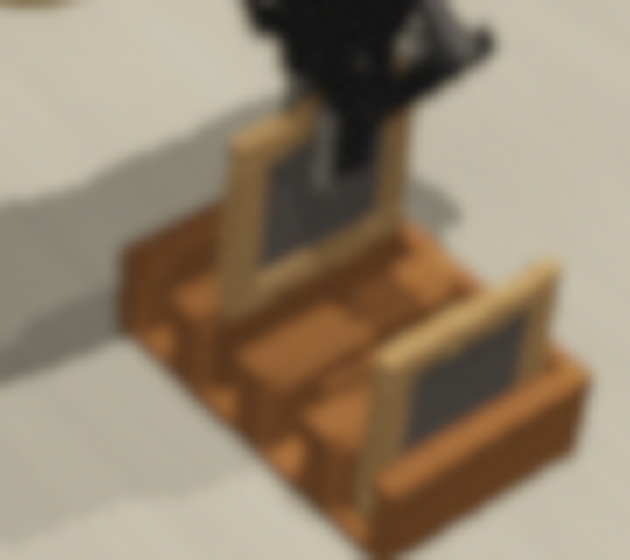

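The slide hangs over slot 2, its lower front corner at about (236,318) against a predicted (230,321), so it is within about 1–2 mm. Lowering gently.

Call:
{"name": "move_arm", "arguments": {"deltas": [[0, 0.0005, 0.006, 0, 0, 0], [0, 0, 0.006, 0, 0, 0], [0, 0, 0.006, 0, 0, 0], [0, 0, 0, 0, 0, 0]]}}

```text
time_s: 16.8
ee_pos: [0.6478, -0.0177, 0.086]
ee_rot: [3.141, -0.002, -3.14]
force: [-1.3, -0.1, -1.5]
grip_width: 0.08
```

Call:
{"name": "move_arm", "arguments": {"deltas": [[0, 0, 0.006, 0, 0, 0], [0, 0, 0.006, 0, 0, 0], [0, 0, 0, 0, 0, 0]]}}

```text
time_s: 17.1
ee_pos: [0.6478, -0.0177, 0.074]
ee_rot: [3.141, -0.002, -3.14]
force: [0.3, -0.7, -0.7]
grip_width: 0.083
```

Call:
{"name": "move_arm", "arguments": {"deltas": [[0, 0, 0.006, 0, 0, 0], [0, 0, 0.006, 0, 0, 0], [0, 0, 0, 0, 0, 0]]}}

```text
time_s: 17.4
ee_pos: [0.6478, -0.0177, 0.062]
ee_rot: [3.141, -0.002, -3.14]
force: [-0.7, 0.5, -0.6]
grip_width: 0.085
```

```bash
python3 p.py 648,-17,57,180.3
```

```text
t 17.4 p [647.8 -17.7  62. ] rpy [ 1.7998e+02 -1.1000e-01 -1.7991e+02] j [-0.13  0.62  0.02  0.98  0.   -0.13] F [-0.7  0.5 -0.6] w 0.085
[-0.0002, 0.0007, 0.005, 0.0, -0.1, -0.2]
--
```

Past where bad linings would stop it, with no load. Last millimetres now.

Call:
{"name": "move_arm", "arguments": {"deltas": [[0, 0, 0.002, 0, 0, 0], [0, 0, 0.002, 0, 0, 0], [0, 0, 0.001, 0, 0, 0], [0, 0, 0, 0, 0, 0], [0, 0, 0, 0, 0, 0]]}}

```text
time_s: 17.9
ee_pos: [0.6488, -0.0178, 0.0584]
ee_rot: [3.142, 0.0, -3.14]
force: [-0.0, 0.7, -0.1]
grip_width: 0.085
```

Call:
{"name": "move_arm", "arguments": {"deltas": [[0, 0, 0.001, 0, 0, 0], [0, 0, 0, 0, 0, 0]]}}

```text
time_s: 18.1
ee_pos: [0.6487, -0.0178, 0.0573]
ee_rot: [3.142, 0.0, -3.14]
force: [-0.9, -1.1, 0.1]
grip_width: 0.084
```

Call:
{"name": "move_arm", "arguments": {"deltas": [[0, 0, 0.001, 0, 0, 0], [0, 0, 0, 0, 0, 0], [0, 0, 0, 0, 0, 0]]}}

```text
time_s: 18.4
ee_pos: [0.6489, -0.0178, 0.0568]
ee_rot: [3.142, 0.001, -3.14]
force: [-2.3, 0.1, 3.8]
grip_width: 0.087
```

Call:
{"name": "move_arm", "arguments": {"deltas": [[0, 0, 0.001, 0, 0, 0], [0, 0, 0, 0, 0, 0], [0, 0, 0, 0, 0, 0]]}}

```text
time_s: 18.7
ee_pos: [0.6489, -0.0178, 0.0568]
ee_rot: [-3.141, 0.001, -3.14]
force: [-2.9, 0.6, 9.0]
grip_width: 0.084
```

On the floor at 56.8 mm with 9 N. Release with a partial opening and rise.

Call:
{"name": "move_arm", "arguments": {"deltas": [[0, 0, -0.001, 0, 0, 0], [0, 0, 0, 0, 0, 0], [0, 0, 0, 0, 0, 0], [0, 0, 0, 0, 0, 0], [0, 0, 0, 0, 0, 0], [0, 0, 0, 0, 0, 0], [0, 0, 0, 0, 0, 0]], "gripper": 0.5}}

```text
time_s: 19.4
ee_pos: [0.6487, -0.0178, 0.0562]
ee_rot: [3.141, -0.0, -3.14]
force: [0.2, -0.1, -0.6]
grip_width: 0.498
```

Call:
{"name": "move_arm", "arguments": {"deltas": [[0, 0, -0.01, 0, 0, 0], [0, 0, -0.03, 0, 0, 0], [0, 0, -0.04, 0, 0, 0], [0, 0, -0.04, 0, 0, 0], [0.04, 0, -0.02, 0, 0, 0], [0.045, 0, 0, 0, 0, 0], [0.045, 0, 0, 0, 0, 0], [0.045, 0, 0, 0, 0, 0], [0, 0, 0, 0, 0, 0]]}}

```text
time_s: 20.3
ee_pos: [0.465, -0.0168, 0.1951]
ee_rot: [3.14, -0.009, -3.14]
force: [0.5, -0.1, 0.4]
grip_width: 0.5
```

```bash
python3 p.py
python3 - <<'E'
from h import *
c=eyes.camera("side");t=eyes.camera("top")
a=crop(c,310,125,100,80,4);a2=crop(t,265,105,100,80,4)
full=cv2.resize(c["color"][...,::-1],(400,250));f2=cv2.resize(t["color"][...,::-1],(400,250))
cv2.imwrite("pics/f.png",np.vstack([np.hstack([a,a2]),np.hstack([full,f2])]))
P=[[.607,-.0208,.09],[.691,-.0208,.09]]
print(((proj(c,P)-[310,125]+.5)*4).round(),((proj(t,P)-[265,105]+.5)*4).round())
E
```

```text
t 20.3 p [465.  -16.8 195.1] rpy [ 179.91   -0.52 -179.93] j [-0.17  0.18 -0.28  1.12 -0.   -0.17] F [ 0.5 -0.1  0.4] w 0.5
[[156. 142.]
 [257.  90.]] [[133. 171.]
 [133.  52.]]
```

View pics/f.png

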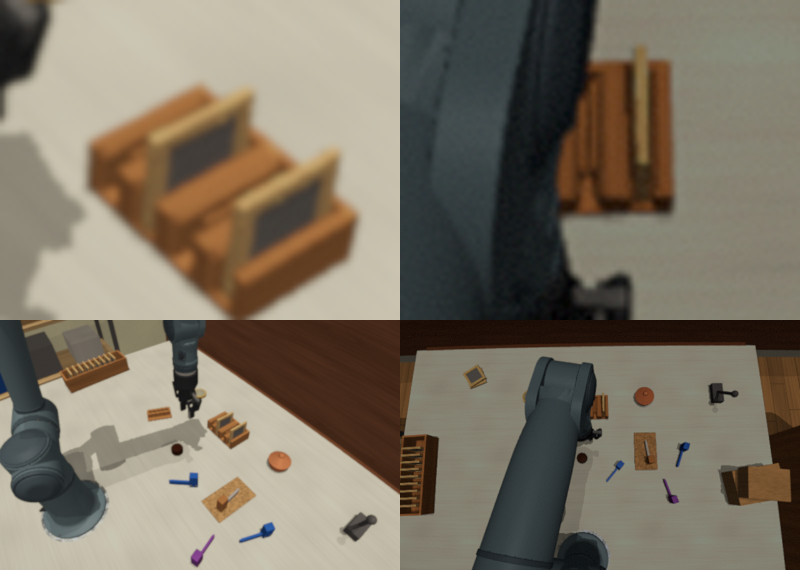

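The slide stands in slot 2 level with the filed one. Its top front corner is at about (150,140), matching the prediction (156,142). The gauge is upright on the mat, and nothing else visible has moved. Handing in.

```bash
python3 -c "
from station import robot
print(robot.sign_off())"
```

```text
the job is handed in; nothing more can be done
None
```

The slide is in slot 2, the sound slot, standing on the slot floor, and I handed the job in at about 20 s on the robot's clock.

- **Finding the slot:** slot 4 was already filled. I pushed the gauge's blade low into slot 2 first, because slots 1 and 3 looked narrowed in the images. It went in about 68 mm with no noticeable resistance, so I did not probe slots 1 and 3.
- **Gauge:** I set it back on the cork mat where it came from. Contact came at the same height as the pick-up, and the picture after release shows it upright.
- **Slide:** I lowered it in small steps with no load until floor contact, at the same tool height (about 57 mm) as when it stood in its stand. I pressed to about 9 N, then released.
- **Last checks:** the final side view shows the slide level with the filed one and within 1–2 mm of where I meant it. That puts it about 4–5 mm behind the rack's front.
- **Bystanders:** the cap, the knob and the filed slide look unmoved. The arm hid the slide in the last top view. The gripper and arm partly hid the lens in both last views, but the arm never went near it.

No check failed or disagreed.

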